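# Lock the sample carousel with its pin

## Task

Lock the sample carousel for transport: turn it by its bar until the hole in its tab lines up with the holes in the fixed bracket. Draw the steel locking pin out of its hooded dock, lay it in the V-rest in front of the bracket with its tip towards the bracket and let go of it there; then take it again by its knob, push it through bracket and tab until it is fully home with the knob against the bracket, and let go. Do not shift or tip the bottles, the sample jar or the pipette-tip box.

Things in the scene. Friction and masses are not known exactly. Their poses are not given: they have to be found in the camera images.
- stand: Fixed grey base (8 mm thick) of the carousel; place and yaw vary. Origin on the table on the carousel's axis; +x runs from there out along the pin lane. On the lane (y = 0) stand, in mm: inner bracket plate x 82 to 92, top z 60; outer plate x 106 to 118, top z 70; open space over the 60 wide base; white V-rest x 200 to 262. Both plates are 36 wide with a 17 hole along x at z 45.
- bracket_hole (a point): Mouth of the outer bracket plate's hole, on its outer face (stand frame x = 118, y = 0, z = 45 mm), axes as the stand. The pin is home when the shoulder of its knob touches this face.
- v_rest (a point): Where the pin's shoulder belongs when laid in the V-rest (stand frame x = 211, z = 45 mm; axes as the stand), tip towards the bracket (-x), then 3 mm clear of it. The V-rest, 26 mm wide, carries and centres only the knob, from below; the pin then lies level at z = 45 mm and stays so, and its shank is free beside and below (37 mm to the base), to be held between V-rest and bracket.
- carousel (a joint): Turn of the carousel on its vertical axis, rad, counter-clockwise from above positive; 0 = its tab lies along the stand's +x, between the two bracket plates, with the three holes in line. It starts between +0.5 and +1.45 and stays where it is left (light friction, about 0.06 N m); the pin's taper can pull it the last 2 or 3 mm.
- carousel_bar (a point): Grip point of the carousel's black bar handle, on the turning axis, 138 mm above the table. The bar is 64 mm long, 14 mm thick, z = 120 to 148 mm, along this frame's x, which is the way the tab points. Below it on the white disc (radius 85 mm, top z = 70 mm) eight fixed capped vials stand up to 77 mm from the axis, tops at z = 112 mm.
- tab_hole (a point): Centre of the 17 mm hole in the carousel's hanging aluminium tab (36 mm wide, 8 mm thick, middle 99 mm from the axis, z = 45 mm); the hole runs along this frame's x, outward.
- dock: Fixed grey dock of the pin, base 60 x 150 x 8 mm, left or right of the carousel, yaw varies. Origin on the table below the pin's shoulder; +x is the way the docked shank points. A clear hood, open only to +x, covers the knob: x = -50 to -2 mm, 48 mm wide, top z = 72 mm, 8 mm free over the knob. The pin lies level at z = 45 mm, shank free. Draw it out along +x by 45 mm or more, then lift.
- pin: Loose steel locking pin, 130 mm long, 0.2 kg (varies). Origin on its axis at the shoulder where shank meets knob; +x along the shank to the tip. Shank 14 mm in diameter, 90 mm long, its last 14 mm tapered to 6 mm; knob 30 mm in diameter, x = -40 to 0 mm. It balances about 8 mm inside the knob.
- pin_tip (a point): Tip of the pin, 90 mm from its shoulder.
- wash_bottle: Bystander: white plastic bottle, 56 mm in diameter, 160 mm tall, beside the pin lane; origin at the centre of its underside.
- reagent_bottle: Bystander: clear jar with white cap, 52 mm in diameter, 100 mm tall, on the other side of the lane; origin at the centre of its underside.
- tip_box: Bystander: blue pipette-tip box with clear lid, 115 x 85 x 73 mm, on the side of the carousel where the dock is not; origin at the centre of its underside.
- sample_jar: Bystander: small white capped jar, 48 mm in diameter, 80 mm tall, close outside the path that the carousel's tab sweeps; origin at the centre of its underside.
Not all that is in view belongs to the job. Of the things like the pin, leave any that is orange or purple; of the rest the larger one is meant.

How it is judged:
On the way:
1. the pin lies in the V-rest in line with the bracket, tip towards it and not yet in the tab, and is let go (x of pin in the frame of stand between 0.193 and 0.24 m and y of pin in the frame of stand between -0.006 and 0.006 m and z of pin in the frame of stand between 0.039 and 0.051 m and x of pin_tip in the frame of stand below 0.16 m and contact force between the fingers and pin below 0.1 N), for 0.2 s.
At the end, for the whole second after the job is handed in: The pin goes through both bracket plates and the carousel's tab (carousel within 0.05 rad of lined up), its knob's shoulder within 5 mm of the outer plate, released and at rest (x of pin in the frame of stand between 0.112 and 0.123 m and y of pin in the frame of stand between -0.005 and 0.005 m and z of pin in the frame of stand between 0.038 and 0.05 m and x of pin_tip in the frame of stand below 0.05 m and angle between the x axis of pin and the x axis of stand, either way round below 0.12 rad and value of joint carousel between -0.05 and 0.05 rad and linear speed of pin below 0.02 m/s and contact force between the fingers and pin below 0.1 N); the robot touches nothing.
It fails at once if a bottle, the jar or the tip box shifted by more than 25 mm or tipped (distance of any of wash_bottle, reagent_bottle, tip_box, sample_jar from where it was at the start of the episode above 0.025 m or angle between any of wash_bottle, reagent_bottle, tip_box, sample_jar's own z axis and vertical above 0.4 rad).
It also fails if it takes over 64 s, if anything falls off the work surface, if the arm or the gripper's body presses on something with over 40 N, if the wrist force passes 120 N, or if a joint passes its speed limit or range.

## Robot

A 7-joint arm with a two-finger parallel gripper is mounted at the origin on the work surface. World frame = base frame: x ahead of the robot, y to its left, z up, the work surface at z = 0. Lengths are in m, angles in rad, forces in N, time in s.
With the tool pointing down it reaches from about 0.4 to 0.85 m from the base axis. Payload 6.9 kg.
Tool frame: the origin (TCP) lies midway between the tips of the shut fingers; the grasp point (between the pads) lies behind it (ctrl.pinch_z is the z of the grasp point in the tool frame, in m); z points along the fingers, y is the direction in which the jaws open and shut (so a half turn about z gives the same grasp; the last joint's range is limited). The gripper opens to 85 mm and grips with 20 to 120 N. Pads are 22 mm wide; open, the fingers measure 114 mm over their backs; the gripper's body (76 mm by 85 mm) begins 54 mm behind the grasp point. The pads swing forward as they close: fully open they stand 13 mm farther back than shut.
Start: joints at [-1.119, 0.507, -0.238, 1.5, 0.126, 1.149, -0.155], TCP at [0.212, 0.588, 0.231] pointing down, gripper open.
Joint ranges: [-3.08, 3.08], [-0.24, 2.05], [-1.43, 1.35], [0, 2.5], [-1.52, 4.66], [0.17, 1.96], [-2.89, 2.89]. Speed limits (rad/s): [2.39, 2.39, 3.14, 3.14, 3.14, 3.14, 3.14].

## Interface

Orientations are given as a unit quaternion [w, x, y, z].
In Python, from station import ctrl, get_state, vision, ticket, models gives the robot as it stands. Calls block until the motion is done:
- ctrl.movep(position, orientation): joint-space move of the TCP to a pose.
- ctrl.movel(position, frame=None, max_speed=0.15): straight line of the TCP; frame=None keeps the orientation; max_speed is the mean speed in m/s.
- ctrl.set_joints(angles): joint-space move.
- ctrl.ungrasp() and ctrl.close_gripper(force=None): open the fingers fully, or close them until they stop; force is the grip in N (None keeps the last).
- ctrl.pause(seconds).
- ctrl.ik(position, orientation): joint angles nearest the present ones, or None.
- get_state(): the state.
- vision.grab_frame(name): name is "scene" or "top" or "wrist"; returns (picture, depth): 384x512x3 uint8, blue, green, red; 384x512 float32, m along the optical axis (not along the pixel's ray), 0 where there is no reading.
- vision.camera_info(name): a dict with "mtx" (3x3 intrinsics, pixels), "R" (3x3) and "t" (3): a world point X has camera coordinates R X + t; the wrist camera has in their place "hand_eye" (4x4, takes a point from camera to tool coordinates, whose origin is the TCP and whose axes are the flange's). Camera axes: x right, y down, z forward; pixel columns grow to the right and rows downward; lengths in m; the calibration is good to about 2 mm. A picture is of the moment at which its call begins: read the wrist's pose just before it. camera_info takes no time and is no camera call.
A pose or a line that the arm cannot do raises ctrl.Unreachable and nothing moves.
- ticket.close_job(): hands the job in, once; it reports no verdict.
Trained networks look in the newest picture that a camera, given by its name, has taken for a name from the list of things; names that differ only in an ending like _2 or _b are one class to them, and where a whole thing is asked for, a point or a joint stands for the part that bears it (a point fixed in the world has none). Each returns a list of dicts, best first, with "p" (0 to 1); they miss things now and then, are a little off and sometimes report something else, mostly with a low value. They report only what shows in the picture. A call takes as long as a camera call. They do not tell look-alikes from the thing itself.
- models.recognise(camera, target): "point" ([column, row] in pixels, amid what is visible of it).
- models.masks_of(camera, target): "mask" (384x512 bool, what is visible of it) and "point" ([column, row] in pixels, amid what is visible of it).
The state is a dict: "time": time; "qpos": joint angles; "qd": joint speeds; "tau": joint torques, N m; "tcp_pos": TCP position; "eef_rot": TCP orientation; "contact_force": force on the tool from outside, world axes, zero at the start; "wrist_torque": the same for the moment, N m; "width": finger opening in m.
Only numpy, scipy, OpenCV 4.12 (cv2) and the standard library are available. Lean on these libraries where they do the work, as an engineer would, in place of code of your own. Each camera call takes 0.05 s, during which the arm holds its last target.

## Working session

There is one attempt and no reset: what is moved stays moved. The work goes in short steps, each a Python script; the robot and the scene stay as the last script left them, time stands still between calls to the robot, and variables do not carry over. Pictures are saved under pics/ and viewed, and the job is handed in when it is done.

```bash
ls; mkdir -p pics; python3 - <<'E'
from station import ctrl,get_state,vision,ticket,models
import cv2,numpy as np
for n in("scene","top","wrist"):
    im,d=vision.grab_frame(n); cv2.imwrite(f"pics/{n}0.png",im); np.save(f"pics/{n}0.npy",d)
    print(n,vision.camera_info(n))
print(get_state(),ctrl.pinch_z)
E
```

```text
pics
scene {'mtx': array([[392.57117532,   0.        , 253.96463867],
       [  0.        , 392.57117532, 191.41304552],
       [  0.        ,   0.        ,   1.        ]]), 'R': array([[-0.02450826,  0.99969307,  0.00361996],
       [ 0.57246822,  0.01700288, -0.8197506 ],
       [-0.81956054, -0.01801835, -0.57270922]]), 't': array([-0.07243675, -0.21532966,  1.54075738])}
top {'mtx': array([[358.63070049,   0.        , 249.42815038],
       [  0.        , 358.63070049, 188.04240446],
       [  0.        ,   0.        ,   1.        ]]), 'R': array([[ 0.0158424 , -0.9996905 ,  0.01918123],
       [-0.99870884, -0.01674707, -0.04796028],
       [ 0.04826666, -0.01839666, -0.99866505]]), 't': array([0.04021023, 0.56265907, 1.29995777])}
wrist {'mtx': array([[273.3845029 ,   0.        , 252.44869596],
       [  0.        , 273.3845029 , 197.41135261],
       [  0.        ,   0.        ,   1.        ]]), 'hand_eye': array([[ 9.30862975e-05, -9.64685924e-01, -2.63402848e-01,
         6.74681936e-02],
       [ 9.99999996e-01,  9.28825466e-05,  1.32261739e-05,
        -1.30041404e-03],
   
[... 191 characters left out ...]
 array([-1.11851527,  0.5081765 , -0.23755124,  1.50086393,  0.12571591,
        1.14894885, -0.15482372]), 'qd': array([-1.62145536e-04, -2.64773793e-03, -7.74562349e-04, -2.44545237e-03,
       -1.24743124e-03, -1.19951908e-03,  6.33436567e-05]), 'tau': array([-2.22159812e-03, -6.21013141e+01, -2.18939669e+00, -2.49833858e+01,
        1.27141990e-02,  9.23895277e-03,  1.87876475e-05]), 'tcp_pos': array([0.2123554 , 0.58741533, 0.2306236 ]), 'eef_rot': array([-1.05417253e-04,  1.72526703e-01,  9.85004590e-01, -6.95603292e-04]), 'contact_force': array([ 0.20686373, -0.29566801,  0.20967505]), 'wrist_torque': array([ 0.0146813 , -0.00944258, -0.02008896]), 'width': 0.0851888967977576} -0.0187
```

View pics/top0.png

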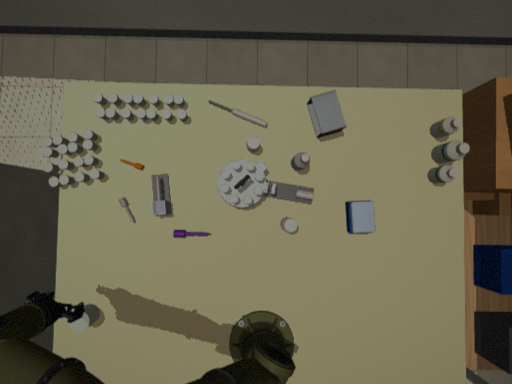

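View pics/scene0.png

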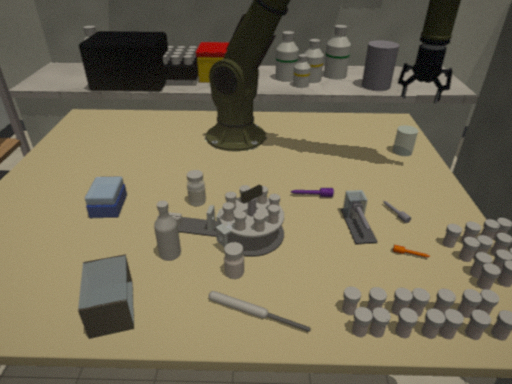

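View pics/wrist0.png

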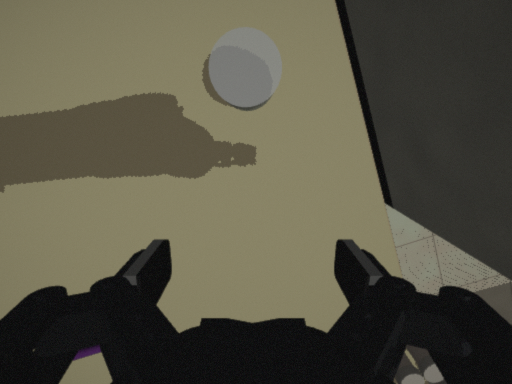

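```bash
cat > h.py <<'E'
from station import ctrl,get_state,vision,ticket,models
import cv2,numpy as np
from scipy.spatial.transform import Rotation as Ro
def Rq(q): return Ro.from_quat([q[1],q[2],q[3],q[0]]).as_matrix()
def down(yaw_y):
    "tool down, jaw axis (tool y) along world angle yaw_y"
    y=np.array([np.cos(yaw_y),np.sin(yaw_y),0]); z=np.array([0,0,-1.]); x=np.cross(y,z)
    q=Ro.from_matrix(np.c_[x,y,z]).as_quat(); return np.array([q[3],q[0],q[1],q[2]])
def pix2w(name,uv,d=None,zw=None,st=None):
    ci=vision.camera_info(name); K=ci["mtx"]
    if name=="wrist":
        T=np.eye(4);T[:3,:3]=Rq(st["eef_rot"]);T[:3,3]=st["tcp_pos"];T=T@ci["hand_eye"];R=T[:3,:3];o=T[:3,3]
    else: R=ci["R"].T;o=-R@ci["t"]
    uv=np.atleast_2d(uv).astype(float)
    r=np.c_[(uv-K[:2,2])/[K[0,0],K[1,1]],np.ones(len(uv))]@R.T
    if zw is not None: return o+r*((zw-o[2])/r[:,2])[:,None]
    return o+r*np.atleast_1d(d)[:,None]
def cloud(name,dep,st=None,box=None):
    v,u=np.nonzero(dep>0); P=pix2w(name,np.c_[u,v],dep[v,u],st=st); return P,u,v
def w2pix(name,X,st=None):
    ci=vision.camera_info(name);K=ci["mtx"]
    if name=="wrist":
        T=np.eye(4);T[:3,:3]=Rq(st["eef_rot"]);T[:3,3]=st["tcp_pos"];T=np.linalg.inv(T@ci["hand_eye"]);R=T[:3,:3];t=T[:3,3]
    else:R,t=ci["R"],ci["t"]
    c=np.atleast_2d(X)@R.T+t; return c[:,:2]/c[:,2:]*[K[0,0],K[1,1]]+K[:2,2]
E
python3 - <<'E'
from h import *
im=cv2.imread("pics/top0.png")
c=im[130:250,100:400];cv2.imwrite("pics/topz.png",cv2.resize(c[:, :150],None,fx=5,fy=5,interpolation=2)[:600])
cv2.imwrite("pics/topz2.png",cv2.resize(im[140:240,210:340],None,fx=6,fy=6,interpolation=2))
d=np.load("pics/top0.npy")
for n,p in dict(axis=(243,183),dock=(161,195),end=(312,195),wash=(302,160),reag=(290,225),jar=(253,145),tip=(360,217)).items():
    print(n,pix2w("top",p,d[p[1],p[0]]).round(3))
E
```

```text
axis [[0.572 0.073 0.149]]
dock [[0.531 0.373 0.005]]
end [[ 0.54  -0.178  0.025]]
wash [[ 0.649 -0.118  0.163]]
reag [[ 0.434 -0.089  0.1  ]]
jar [[0.709 0.041 0.08 ]]
tip [[ 0.464 -0.338  0.074]]
```

View pics/topz.png

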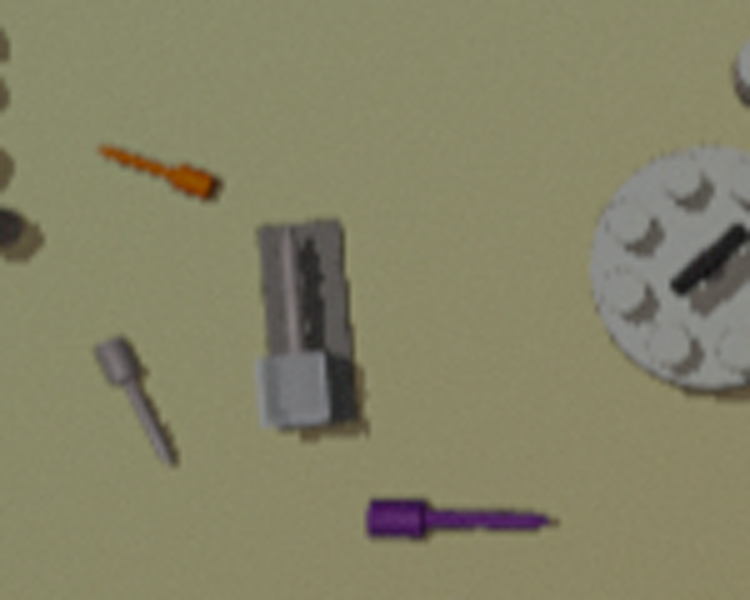

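View pics/topz2.png

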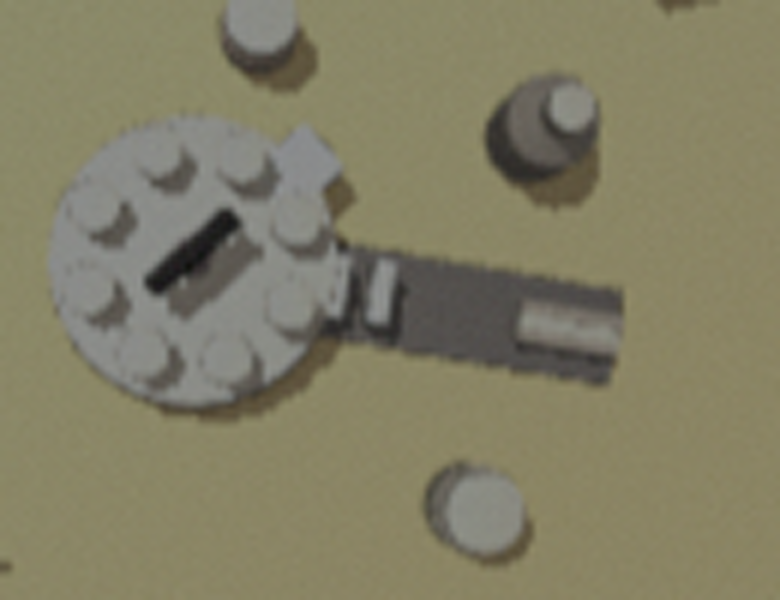

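```bash
python3 - <<'E'
from h import *
f=lambda x,y,z:pix2w("top",(210+x/6-.4,140+y/6-.4),zw=z)[0]
a=f(193,262,.07);b=f(195,251,.148);v=f(571,327,.035);o=f(383,291,.07);t=f(308,155,.07)
print(a,b,v,o,t)
for n,p in dict(v=v,o=o,t=t,).items():
    print(n,np.linalg.norm((p-a)[:2]),np.degrees(np.arctan2(*(p-a)[[1,0]])))
g=lambda x,y,z:pix2w("top",(100+x/5-.4,130+y/5-.4),zw=z)[0]
k=g(296,388,.072);s=g(290,235,.05);print(k,s, np.degrees(np.arctan2(*(s-k)[[1,0]])))
q=[g(262,228,.008),g(340,221,.008)];print(q,np.mean(q,0))
P1,P2=f(240,213,.148),f(152,285,.148);print(np.degrees(np.arctan2(*(P1-P2)[[1,0]])),(P1+P2)/2)
E
```

```text
[0.57547739 0.07753455 0.07      ] [0.57674773 0.07629267 0.148     ] [ 0.54234081 -0.1502352   0.035     ] [ 0.5603889  -0.03376598  0.07      ] [0.63941763 0.01124174 0.07      ]
v 0.23016752741041077 -98.2774779434697
o 0.11231861522211585 -97.72025533828553
t 0.09210370146483814 -46.03489765161488
[0.48723931 0.36401036 0.072     ] [0.59530545 0.37637261 0.05      ] 6.52599613349279
[array([0.60327925, 0.40690913, 0.008     ]), array([0.60941883, 0.35015462, 0.008     ])] [0.60634904 0.37853187 0.008     ]
-49.672260915821134 [0.57787884 0.07573514 0.148     ]
```

```bash
python3 - <<'E'
from h import *
A=np.array([.576,.0765]);L=np.radians(-98.1);u=np.array([np.cos(L),np.sin(L)])
def t(n,xy,z,yaw):
    q=ctrl.ik(np.r_[xy,z],down(np.radians(yaw))); print(n,yaw,None if q is None else np.round(q,2))
for y in(43,-137,223): t("bar",A,.12,y)
for y in(-8,172): t("bar2",A,.12,y)
for y in(-8,172): t("rest",A+.181*u,.03,y);t("home",A+.14*u,.03,y)
for y in(96.5,-83.5): t("dock",[.54,.37],.03,y)
E
```

```text
bar 43 [-0.21  0.55  0.06  1.77 -0.04  0.83  0.62]
bar -137 [-0.79  0.83  1.15  1.78 -0.85  1.12 -1.74]
bar 223 [-0.79  0.83  1.15  1.78 -0.85  1.12 -1.74]
bar2 -8 [-0.34  0.56  0.26  1.77 -0.18  0.83 -0.13]
bar2 172 [ 0.17  0.59 -0.55  1.77  0.38  0.89  2.46]
rest -8 [ 0.    0.66  0.21  1.91 -0.23  0.6   0.23]
home -8 [-0.07  0.66  0.22  1.91 -0.23  0.6   0.15]
rest 172 [ 0.45  0.68 -0.49  1.9   0.5   0.68  2.66]
home 172 [ 0.39  0.69 -0.51  1.9   0.51  0.68  2.57]
dock 96.5 [-0.48  0.76 -0.27  1.64  0.27  0.78  0.81]
dock -83.5 [-0.86  0.78  0.39  1.64 -0.39  0.79 -1.75]
```

```bash
python3 - <<'E'
from h import *
A=np.array([.576,.0765]);L=np.radians(-98.1);u=np.array([np.cos(L),np.sin(L)])
# first dock view on the way
ctrl.movep([.53,.37,.25],down(np.radians(-83.5)))
st=get_state();im,d=vision.grab_frame("wrist");cv2.imwrite("pics/wd.png",im);np.savez("wd",im=im,d=d,**{k:st[k] for k in("tcp_pos","eef_rot")})
print(st["time"],st["tcp_pos"])
ctrl.movep(np.r_[A+.09*u,.27],down(np.radians(-8)))
st=get_state();im,d=vision.grab_frame("wrist");cv2.imwrite("pics/ws.png",im);np.savez("ws",im=im,d=d,**{k:st[k] for k in("tcp_pos","eef_rot")})
print(st["time"],st["tcp_pos"])
E
```

```text
1.6667 [0.52917148 0.37104008 0.24969145]
3.3083 [ 0.56345009 -0.0114856   0.26989483]
```

View pics/wd.png

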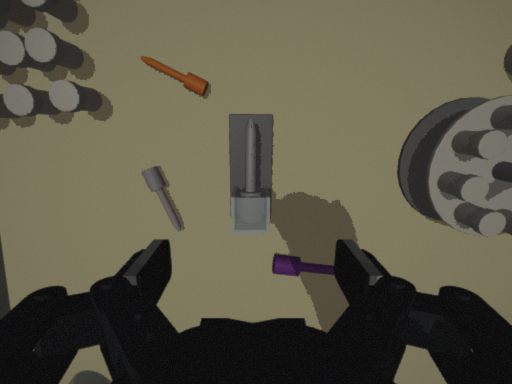

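View pics/ws.png

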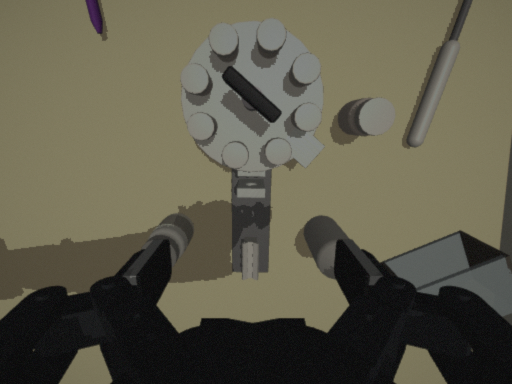

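```bash
python3 - <<'E'
from h import *
def load(n):
    z=np.load(n+".npz");P,u,v=cloud("wrist",z["d"],z);return z,P,u,v,z["im"][v,u].astype(int)
z,P,u,v,c=load("ws")
tb=(abs(P[:,2])<.02)&(c[:,2]-c[:,0]>25);print("table z",np.median(P[tb,2]),P[tb,2].std())
A=np.array([.576,.0765]);L=np.radians(-98.1)
R=np.array([[np.cos(L),np.sin(L)],[-np.sin(L),np.cos(L)]])
Q=(P[:,:2]-A)@R.T; lane=(abs(Q[:,1])<.05)
# plate tops
for nm,(x0,x1,z0,z1) in dict(inner=(.078,.098,.054,.066),outer=(.1,.124,.064,.076),vrest=(.19,.27,.03,.05)).items():
    m=lane&(Q[:,0]>x0)&(Q[:,0]<x1)&(P[:,2]>z0)&(P[:,2]<z1)
    q=Q[m];r=cv2.minAreaRect((q*1000).astype(np.float32));print(nm,m.sum(),q.mean(0).round(4),np.median(P[m,2]).round(4),"x",q[:,0].min().round(4),q[:,0].max().round(4),"y",q[:,1].min().round(4),q[:,1].max().round(4),r)
# base
grey=(c[:,2]-c[:,0]<20)
m=(Q[:,0]>.13)&(Q[:,0]<.28)&lane&(P[:,2]>-.002)&(P[:,2]<.02)&grey
for x in np.arange(.13,.27,.01):
    k=m&(abs(Q[:,0]-x)<.004); 
    if k.sum():print(x.round(3),Q[k,1].min().round(4),Q[k,1].max().round(4),np.median(P[k,2]).round(4))
# disc circle
m=(np.hypot(*Q.T)<.1)&(abs(P[:,2]-.07)<.006)
(cx,cy),rad=cv2.minEnclosingCircle((Q[m]*1000).astype(np.float32));print("disc",cx,cy,rad,np.median(P[m,2]))
# bar
m=(np.hypot(*Q.T)<.045)&(P[:,2]>.14)&(P[:,2]<.156);r=cv2.minAreaRect((Q[m]*1000).astype(np.float32));print("bar",m.sum(),r,Q[m].mean(0),np.median(P[m,2]))
ctr=np.linalg.svd(Q[m]-Q[m].mean(0))[2][0];print("bar ang stand deg",np.degrees(np.arctan2(ctr[1],ctr[0])))
z,P,u,v,c=load("wd")
tb=(abs(P[:,2])<.02)&(c[:,2]-c[:,0]>25);print("table z",np.median(P[tb,2]))
near=(abs(P[:,0]-.55)<.12)&(abs(P[:,1]-.37)<.05)
m=near&(P[:,2]>.045)&(P[:,2]<.056)&(P[:,0]>.525);X=P[m,:2]
s=np.linalg.svd(X-X.mean(0),full_matrices=False)[2][0];s*=np.sign(s[0]);a=np.degrees(np.arctan2(s[1],s[0]))
t=(X-X.mean(0))@s;print("shank",m.sum(),X.mean(0),a,t.min(),t.max(),X.mean(0)+s*t.max(),X.mean(0)+s*t.min(),P[m,2].max())
m=near&(P[:,2]>.066)&(P[:,2]<.08);print("hood",m.sum(),cv2.minAreaRect((P[m,:2]*1000).astype(np.float32)))
m=near&(P[:,2]>.003)&(P[:,2]<.02)&(c[:,2]-c[:,0]<20);print("base",m.sum(),cv2.minAreaRect((P[m,:2]*1000).astype(np.float32)))
E
```

```text
table z 0.00034627416601173966 0.0008146264709841046
inner 132 [ 0.0871 -0.0024] 0.0603 x 0.0836 0.0908 y -0.0201 0.0139 ((87.31498718261719, -3.0901260375976562), (7.191074371337891, 33.97815704345703), 0.623736560344696)
outer 287 [ 0.1098 -0.0038] 0.0703 x 0.104 0.1166 y -0.0213 0.0139 ((110.28501892089844, -3.7043418884277344), (35.20304489135742, 12.479352951049805), 89.55484771728516)
vrest 414 [ 0.2281 -0.0047] 0.0324 x 0.1979 0.2609 y -0.0171 0.0079 ((229.388671875, -4.546517372131348), (24.977725982666016, 62.98047637939453), 89.79595184326172)
0.13 -0.0325 0.0259 0.0083
0.14 -0.0348 0.026 0.0084
0.15 -0.035 0.0266 0.0084
0.16 -0.0349 0.0269 0.0083
0.17 -0.0331 0.025 0.0085
0.18 -0.0334 0.0252 0.0084
0.19 -0.0336 0.0256 0.0084
0.2 -0.0337 0.024 0.0086
0.21 -0.034 0.0242 0.0081
0.22 -0.034 0.0243 0.0085
0.23 -0.0342 0.0245 0.0081
0.24 -0.0344 0.0247 0.0082
0.25 -0.0346 0.0248 0.008
0.26 -0.0347 0.0233 0.0081
0.27 0.0087 0.0087 -0.0006
disc 4.002526760101318 4.624792098999023 93.8888931274414 0.07034329965443892
bar 1127 ((-1.5981121063232422, -2.031177520751953), (63.860286712646484, 14.115461349487305), 49.93251419067383) [-0.00170492 -0.00255106] 0.1480323808054534
bar ang stand deg 49.957685273748446
table z 0.000366669948684506
shank 628 [0.56058335 0.37893184] 6.5422151592721045 -0.03601422387329352 0.0375898274492835 [0.5979284  0.38321464] [0.52480364 0.37482855] 0.05401915851896838
hood 1446 ((483.723388671875, 369.98321533203125), (47.69696807861328, 47.858421325683594), 6.522803783416748)
base 2572 ((531.2052001953125, 375.30145263671875), (148.48817443847656, 60.09284210205078), 6.488775253295898)
```

```bash
python3 - <<'E'
import cv2
a=cv2.imread("pics/wd.png");cv2.imwrite("pics/wdz.png",cv2.resize(a[105:245,190:310],None,fx=4.2,fy=4.2,interpolation=2))
a=cv2.imread("pics/ws.png");cv2.imwrite("pics/wsz.png",cv2.resize(a[150:290,190:320],None,fx=4.2,fy=4.2,interpolation=2))
E
```

```text
(no output)
```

View pics/wdz.png

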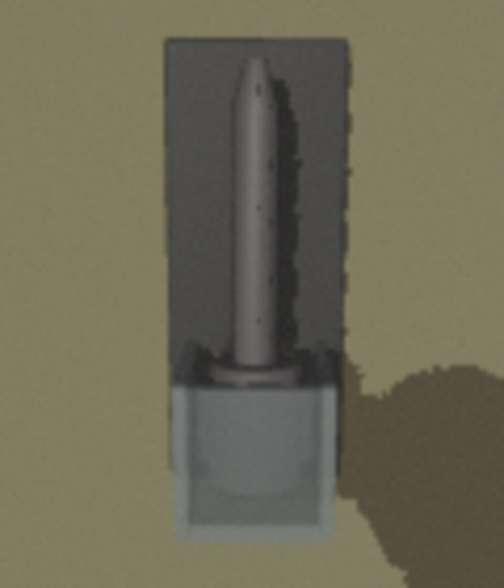

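View pics/wsz.png

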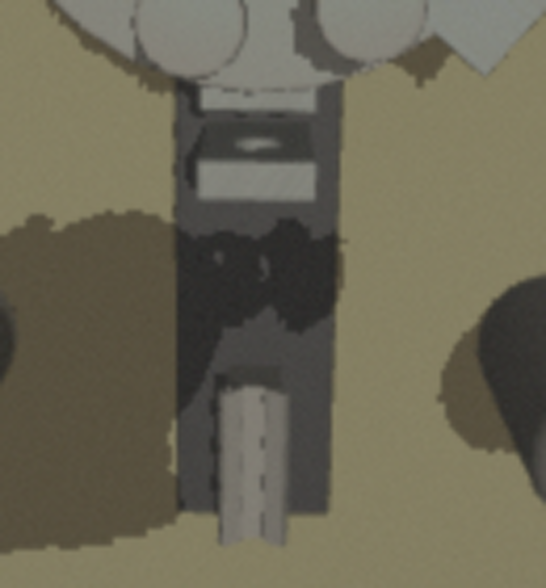

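```bash
cat >> h.py <<'E'
_A0=np.array([.576,.0765]);_L0=np.radians(-98.1)
_R0=np.array([[np.cos(_L0),np.sin(_L0)],[-np.sin(_L0),np.cos(_L0)]])
A=_A0+_R0.T@np.array([-.0017,-.0021]);LD=-98.75;L=np.radians(LD)
u=np.array([np.cos(L),np.sin(L)]);n=np.array([-u[1],u[0]])
def S(x,y,z): return np.r_[A+x*u+y*n,z]   # stand -> world
def toS(P): P=np.atleast_2d(P);d=P[:,:2]-A;return np.c_[d@u,d@n,P[:,2]]
PZ=abs(ctrl.pinch_z)
def shot(name):
    st=get_state();im,d=vision.grab_frame("wrist");cv2.imwrite(f"pics/{name}.png",im)
    np.savez(name,im=im,d=d,tcp_pos=st["tcp_pos"],eef_rot=st["eef_rot"]);P,uu,vv=cloud("wrist",d,st);return im,d,st,P,uu,vv
def info(t=""):
    s=get_state();print(t,"t",s["time"],"tcpS",toS(s["tcp_pos"]).round(4)[0],"F",s["contact_force"].round(1),"w",round(s["width"],4))
    return s
E
python3 - <<'E'
from h import *
a0=50.6
yaw=lambda a:down(np.radians(LD+90+a))
ctrl.movep(S(0,0,.20),yaw(a0))
ctrl.movel(S(0,0,.140-PZ),max_speed=.12);info("down")
ctrl.close_gripper(30);info("grip")
try:
    for f in (.67,.33,0): ctrl.movel(S(0,0,.140-PZ),frame=yaw(a0*f))
except TypeError as e: print(e)
except Exception as e: print(repr(e))
info("turned")
E
```

```text
down t 4.8083 tcpS [0.0002 0.0006 0.1221] F [ 0.6 -0.  -0.3] w 0.0853
grip t 5.4583 tcpS [-0.0011  0.0012  0.1224] F [3.  1.3 6.1] w 0.0134
turned t 6.7917 tcpS [-0.0011  0.0012  0.1224] F [1.7 2.  6.4] w 0.0136
```

```bash
python3 - <<'E'
from h import *
s=get_state();R=Rq(s["eef_rot"]);print(np.degrees(np.arctan2(R[1,1],R[0,1])),LD+90)
ctrl.ungrasp();ctrl.movel(S(0,0,.2));
ctrl.movep(S(.13,0,.27),down(np.radians(LD+90)))
im,d,st,P,uu,vv=shot("ws2");print(st["time"])
Q=toS(P)
m=(np.hypot(Q[:,0],Q[:,1])<.045)&(Q[:,2]>.14)&(Q[:,2]<.156)
c=np.linalg.svd(Q[m,:2]-Q[m,:2].mean(0),full_matrices=False)[2][0];print("bar",np.degrees(np.arctan2(c[1],c[0])),cv2.minAreaRect((Q[m,:2]*1000).astype(np.float32)))
for nm,(x0,x1,z0,z1) in dict(inner=(.078,.095,.054,.066),outer=(.1,.124,.066,.076),vrest=(.19,.27,.03,.05)).items():
    k=(abs(Q[:,1])<.03)&(Q[:,0]>x0)&(Q[:,0]<x1)&(Q[:,2]>z0)&(Q[:,2]<z1)
    print(nm,k.sum(),cv2.minAreaRect((Q[k,:2]*1000).astype(np.float32)))
E
```

```text
-8.733619494416203 -8.75
8.8
bar -0.3230294291084105 ((0.2843494415283203, 0.45581483840942383), (13.414551734924316, 63.744972229003906), 89.6700668334961)
inner 0 ((0.0, 0.0), (0.0, 0.0), 0.0)
outer 347 ((109.13929748535156, 0.293975830078125), (16.55912971496582, 35.30195999145508), 0.001828954555094242)
vrest 439 ((230.91583251953125, -0.2756967544555664), (62.70917510986328, 25.682518005371094), 0.4800022840499878)
```

View pics/ws2.png

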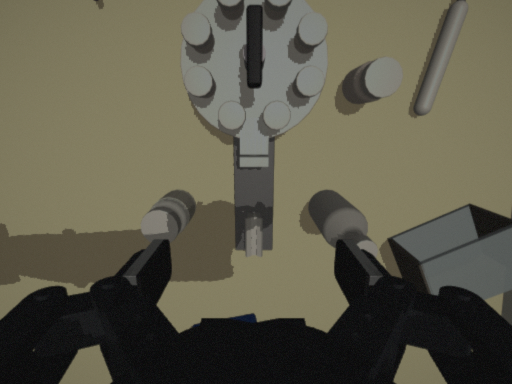

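```bash
sed -i 's/^A=_A0.*/A=_A0+_R0.T@np.array([-.0017,-.0021]);LD=-98.75;L=np.radians(LD)\nA=A+.0003*np.array([np.cos(L),np.sin(L)])+.0004*np.array([-np.sin(L),np.cos(L)]);LD=-98.9;L=np.radians(LD)/' h.py
python3 - <<'E'
from h import *
b=np.radians(6.53);s=np.array([np.cos(b),np.sin(b)]);O=np.array([.5096,.3730])
D=lambda x,z:np.r_[O+x*s,z]
q=down(b-np.pi/2)
ctrl.movep(S(.09,0,.27),down(np.radians(LD+90)))
ctrl.movep(D(32,.2) if 0 else D(.032,.2),q)
ctrl.movel(D(.032,.045-PZ),max_speed=.12);info("at pin")
ctrl.close_gripper(80);st=info("grip");print(st["tcp_pos"]-D(.032,.045-PZ))
E
```

```text
at pin t 12.2833 tcpS [-0.2901 -0.0785  0.0271] F [-0.3 -0.2 -0.2] w 0.0851
grip t 12.9583 tcpS [-0.2893 -0.0787  0.0264] F [-1.1 -1.7  1.5] w 0.0119
[ 0.00012879 -0.00048907  0.00011254]
```

```bash
python3 - <<'E'
from h import *
b=np.radians(6.53);s=np.array([np.cos(b),np.sin(b)]);O=np.array([.5096,.3730])
D=lambda x,z:np.r_[O+x*s,z]
ctrl.movel(D(.032+.058,.0455-PZ),max_speed=.1);info("out")
ctrl.movel(D(.032+.058,.20),max_speed=.2);st=info("up")
for c in("scene",):
    im,d=vision.grab_frame(c);cv2.imwrite("pics/sc1.png",im)
shot("wp")
E
```

```text
out t 13.6917 tcpS [-0.3052 -0.024   0.0262] F [-1.2 -0.8 -1.7] w 0.0116
up t 14.7083 tcpS [-0.305  -0.0238  0.1986] F [ 0.4 -0.7 -3.8] w 0.0116
```

View pics/wp.png

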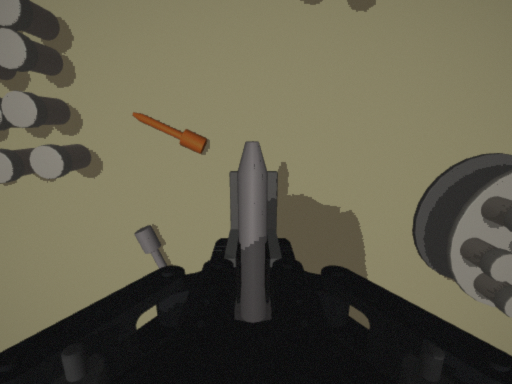

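View pics/sc1.png

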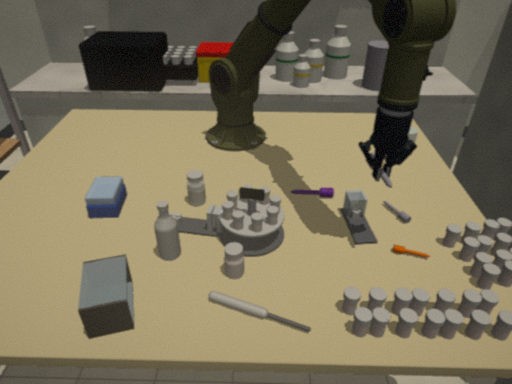

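```bash
cat > fit.py <<'E'
from h import *
def tip_fit(name):
    z=np.load(name+".npz");P,u,v=cloud("wrist",z["d"],z)
    m=(u>225)&(u<280)&(v>135)&(v<235)
    T=(P-z["tcp_pos"])@Rq(z["eef_rot"])   # tool coords
    k=m&(T[:,2]<.03)&(T[:,2]>-.08)&(abs(T[:,1])<.012)&(T[:,0]>.012)
    X=T[k]
    # top ridge per x bin
    out=[]
    for x in np.arange(.014,.058,.004):
        b=abs(X[:,0]-x)<.002
        if b.sum()>4: out.append((x,X[b,1].mean(),X[b,2].min()))
    out=np.array(out);print(X[:,0].max(),"\n",out.round(4))
    o=out[out[:,0]<.044];print("yaw slope",np.polyfit(o[:,0],o[:,1],1),"z slope",np.polyfit(o[:,0],o[:,2],1))
if __name__=="__main__":
    import sys;tip_fit(sys.argv[1])
E
python3 fit.py wp
```

```text
0.057449051241687143 
 [[ 0.014   0.0002 -0.0261]
 [ 0.018   0.0008 -0.0271]
 [ 0.022   0.0006 -0.027 ]
 [ 0.026   0.0006 -0.0271]
 [ 0.03    0.0005 -0.0272]
 [ 0.034   0.0008 -0.0272]
 [ 0.038   0.0007 -0.0274]
 [ 0.042   0.0006 -0.0268]
 [ 0.046   0.0006 -0.0268]
 [ 0.05    0.0005 -0.0252]
 [ 0.054   0.0005 -0.0247]]
yaw slope [0.00813698 0.00037406] z slope [-0.02292247 -0.0263389 ]
```

```bash
python3 - <<'E'
from h import *
q=down(np.radians(LD+90))
st=get_state();ctrl.movel(st["tcp_pos"]+[0,0,.04],max_speed=.2)
ctrl.movep(S(.181,-.0006,.24),q);info("above")
shot("wr")
ctrl.movel(S(.181,-.0006,.06),max_speed=.15);info()
ctrl.movel(S(.181,-.0006,.035),max_speed=.05);info()
for z in (.031,.029,.028,.027,.0263):
    ctrl.movel(S(.181,-.0006,z),max_speed=.03);s=info(str(z))
    if abs(s["contact_force"][2])>12: break
E
python3 fit.py wr
```

```text
above t 16.925 tcpS [ 0.18   -0.0005  0.2396] F [ 0.8 -0.3 -2.3] w 0.0118
 t 18.325 tcpS [ 0.181  -0.      0.0608] F [-0.3  0.2 -2.6] w 0.0115
 t 18.975 tcpS [ 0.1811 -0.0006  0.0348] F [-0.6 -0.2 -2.6] w 0.0114
0.031 t 19.2583 tcpS [ 0.181  -0.0007  0.0309] F [-0.  -0.3 -2.4] w 0.0114
0.029 t 19.5083 tcpS [ 0.181  -0.0007  0.0289] F [-0.3  0.1 -2.8] w 0.0112
0.028 t 19.7583 tcpS [ 0.181  -0.0006  0.028 ] F [-1.2 -0.1 -2.6] w 0.0115
0.027 t 20.0083 tcpS [ 0.181  -0.0004  0.0272] F [-0.9 -0.1  0.8] w 0.0116
0.0263 t 20.2583 tcpS [ 0.1809 -0.0002  0.0267] F [-0.2  1.2  4.1] w 0.0118
0.057672489791349965 
 [[ 0.014  -0.0018 -0.0256]
 [ 0.018  -0.0012 -0.0272]
 [ 0.022  -0.0014 -0.0269]
 [ 0.026  -0.0011 -0.0272]
 [ 0.03   -0.0013 -0.0272]
 [ 0.034  -0.0015 -0.027 ]
 [ 0.038  -0.0015 -0.027 ]
 [ 0.042  -0.0014 -0.0276]
 [ 0.046  -0.0014 -0.0271]
 [ 0.05   -0.0014 -0.026 ]
 [ 0.054  -0.0015 -0.0245]]
yaw slope [ 0.00229338 -0.00145886] z slope [-0.03873369 -0.02586635]
```

View pics/wr.png

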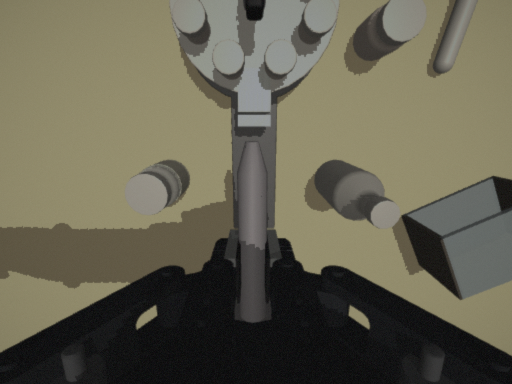

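```bash
python3 - <<'E'
from h import *
ctrl.ungrasp();info("rel");ctrl.pause(.3)
ctrl.movel(S(.181,-.0004,.09),max_speed=.1)
ctrl.movel(S(.225,0,.20),max_speed=.2);st=info("up")
im,d,st,P,uu,vv=shot("wv");Q=toS(P)
m=(abs(Q[:,1])<.03)&(Q[:,0]>.11)&(Q[:,0]<.265)&(Q[:,2]>.046)&(Q[:,2]<.064)
X=Q[m];
for x in np.arange(.12,.255,.008):
    b=X[abs(X[:,0]-x)<.004]
    if len(b):print(x.round(3),len(b),b[:,1].mean().round(4),b[:,1].min().round(4),b[:,1].max().round(4),b[:,2].max().round(4))
m=(abs(Q[:,1])<.03)&(Q[:,0]>.1)&(Q[:,0]<.12)&(Q[:,2]>.066)&(Q[:,2]<.075);print("outer",cv2.minAreaRect((Q[m,:2]*1000).astype(np.float32)),"pin xmin/max",X[:,0].min(),X[:,0].max())
E
```

```text
rel t 20.9667 tcpS [ 0.181  -0.0006  0.0263] F [ 0.7 -0.3  0.5] w 0.0853
up t 22.7917 tcpS [ 0.2243 -0.0006  0.1987] F [-0.4 -0.4 -0.3] w 0.0853
0.12 94 0.0 -0.018 0.0178 0.0634
0.128 71 0.0 -0.0046 0.0045 0.0517
0.136 97 0.0002 -0.0066 0.0066 0.0538
0.144 110 -0.0001 -0.0067 0.0067 0.0537
0.152 117 -0.0 -0.0067 0.0068 0.0538
0.16 107 -0.0 -0.0067 0.0069 0.0532
0.168 102 -0.0001 -0.0067 0.0069 0.0538
0.176 90 -0.0002 -0.0068 0.0059 0.0542
0.184 99 -0.0002 -0.0068 0.006 0.0534
0.192 97 -0.0001 -0.0068 0.006 0.0534
0.2 89 -0.0001 -0.0069 0.0061 0.0535
0.208 94 -0.0001 -0.0069 0.0062 0.0535
0.216 215 0.0001 -0.0134 0.0139 0.0613
0.224 193 0.0001 -0.0134 0.0139 0.0615
0.232 184 0.0002 -0.0136 0.0141 0.0615
0.24 182 0.0001 -0.0136 0.0142 0.0613
0.248 182 0.0003 -0.0137 0.0143 0.0612
outer ((108.96650695800781, -0.13382339477539062), (35.8387336730957, 17.924428939819336), 89.94451904296875) pin xmin/max 0.11748934343788466 0.2530070422411311
```

View pics/wv.png

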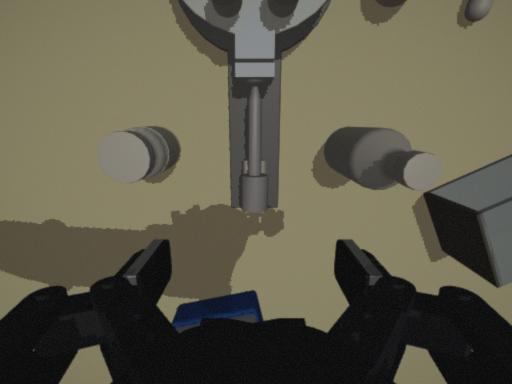

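```bash
python3 - <<'E'
from h import *
Z=.0308
ctrl.movel(S(.235,0,.09),max_speed=.2)
ctrl.movel(S(.235,0,Z),max_speed=.1);info("at knob")
ctrl.close_gripper(70);info("grip")
Z+=.0003
for x in (.228,.22,.21,.2,.19,.18,.17,.16,.152):
    ctrl.movel(S(x,0,Z),max_speed=.05);s=info(str(x))
    F=s["contact_force"]
    if np.linalg.norm(F)>25: print("STOP",F@np.r_[u,0],F@np.r_[n,0]);break
E
```

```text
at knob t 24.2833 tcpS [0.2351 0.0004 0.0314] F [ 0.3 -0.3 -0. ] w 0.0852
grip t 24.85 tcpS [0.2351 0.0012 0.0316] F [1.  0.8 6. ] w 0.0279
0.228 t 25.1417 tcpS [0.228  0.0011 0.0316] F [ 3.6 -2.1  4.8] w 0.0278
0.22 t 25.45 tcpS [0.2204 0.0011 0.0316] F [ 2.9 -2.2  4.8] w 0.0278
0.21 t 25.8 tcpS [0.2103 0.0011 0.0316] F [ 3.2 -3.   5.1] w 0.0278
0.2 t 26.15 tcpS [0.2    0.0011 0.0315] F [ 3.1 -2.1  5.3] w 0.0279
0.19 t 26.5 tcpS [0.1898 0.0008 0.0314] F [ 3.9 -2.1  4.5] w 0.0279
0.18 t 26.85 tcpS [ 0.1789 -0.0007  0.0305] F [ 3.2  1.7 -0.8] w 0.028
0.17 t 27.2 tcpS [ 0.169  -0.0005  0.0308] F [ 1.4  1.  -1.8] w 0.0277
0.16 t 27.55 tcpS [ 0.1593 -0.0004  0.0309] F [ 0.5  0.1 -2.4] w 0.0275
0.152 t 27.8583 tcpS [ 0.1514 -0.0002  0.031 ] F [-0.5  0.1 -3. ] w 0.0278
```

```bash
python3 - <<'E'
from h import *
for x in (.147,.143,.140,.138,.136,.134):
    ctrl.movel(S(x,0,.0311),max_speed=.04);s=info(str(x))
    F=s["contact_force"];print(F@np.r_[u,0])
    if np.linalg.norm(F)>20: print("STOP");break
im,d,st,P,uu,vv=shot("wh")
im,d=vision.grab_frame("scene");cv2.imwrite("pics/sc2.png",cv2.resize(im[150:290,130:330],None,fx=4,fy=4))
E
```

```text
0.147 t 28.1333 tcpS [ 1.466e-01 -1.000e-04  3.110e-02] F [ 0.3  0.7 -2.1] w 0.0277
-0.7017947030218173
0.143 t 28.3833 tcpS [ 0.1426 -0.      0.0311] F [-0.6  0.1 -2.9] w 0.0279
-0.048324003545988585
0.14 t 28.6333 tcpS [0.1398 0.     0.0311] F [ 0.5 -0.8 -3.2] w 0.0279
0.7106496931595817
0.138 t 28.8833 tcpS [0.1395 0.     0.0311] F [-1.  -5.6 -2.3] w 0.0278
5.721832366419067
0.136 t 29.1333 tcpS [ 0.1395 -0.      0.0311] F [ -1.1 -10.2  -3. ] w 0.0277
10.229449003646272
0.134 t 29.3833 tcpS [ 0.1394 -0.      0.0311] F [ -1.8 -13.9  -3. ] w 0.028
13.979863622906036
```

View pics/wh.png

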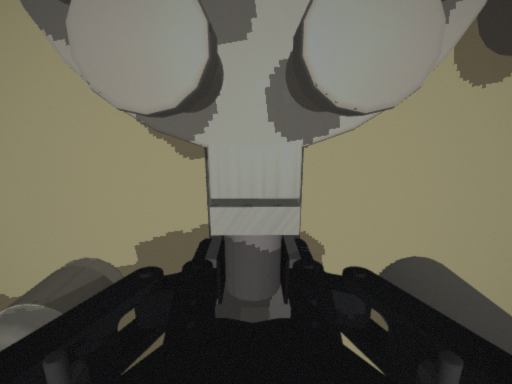

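View pics/sc2.png

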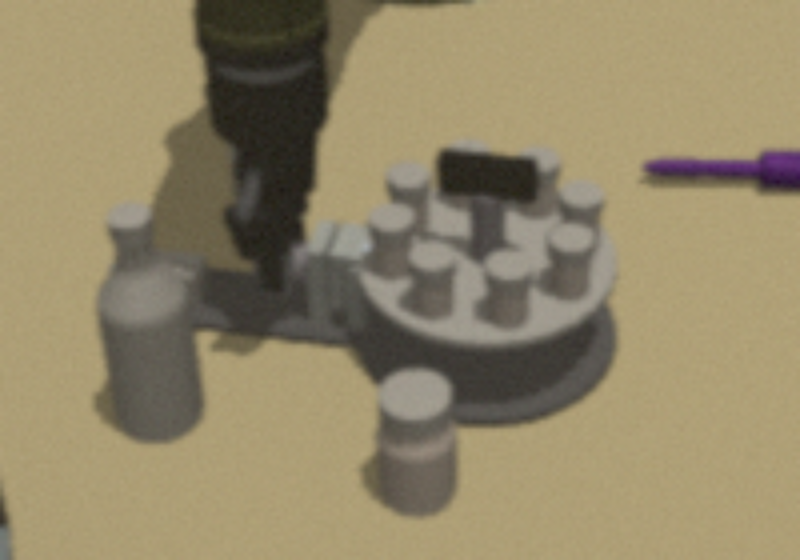

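```bash
python3 - <<'E'
from h import *
ctrl.movel(S(.1385,0,.0311),max_speed=.04);info()
ctrl.ungrasp();info("rel")
ctrl.movel(S(.142,0,.10),max_speed=.1)
ctrl.movel(S(.19,0,.22),max_speed=.2);info()
im,d,st,P,uu,vv=shot("wf");Q=toS(P)
m=(abs(Q[:,1])<.03)&(Q[:,0]>.121)&(Q[:,0]<.18)&(Q[:,2]>.046)&(Q[:,2]<.066);X=Q[m]
print("knob x",X[:,0].min(),X[:,0].max(),"y",X[:,1].min(),X[:,1].max(),"z",[(x,X[abs(X[:,0]-x)<.003,2].max()) for x in(.126,.14,.15)])
m=(np.hypot(Q[:,0],Q[:,1])<.045)&(Q[:,2]>.14)&(Q[:,2]<.156)
c=np.linalg.svd(Q[m,:2]-Q[m,:2].mean(0),full_matrices=False)[2][0];print("bar",m.sum(),np.degrees(np.arctan2(c[1],c[0])))
im,d=vision.grab_frame("scene");cv2.imwrite("pics/sc3.png",cv2.resize(im[150:290,130:330],None,fx=4,fy=4))
E
```

```text
t 29.7417 tcpS [ 0.1394 -0.      0.0311] F [-1.1 -6.3 -2.8] w 0.0277
rel t 30.3417 tcpS [0.1383 0.     0.0312] F [ 0.  -0.7 -0.6] w 0.0854
 t 31.9833 tcpS [ 0.1893 -0.0006  0.2188] F [0.5 0.7 0.6] w 0.0855
knob x 0.1218860255448229 0.16006948641515112 y -0.013903912225048212 0.014137814933063821 z [(0.126, np.float64(0.05819437994538079)), (0.14, np.float64(0.05753844423928034)), (0.15, np.float64(0.05680810907596884))]<stdin>:10: RuntimeWarning: Mean of empty slice.
  ret = um.true_divide(
Traceback (most recent call last):
IndexError: index 0 is out of bounds for axis 0 with size 0
```

View pics/wf.png

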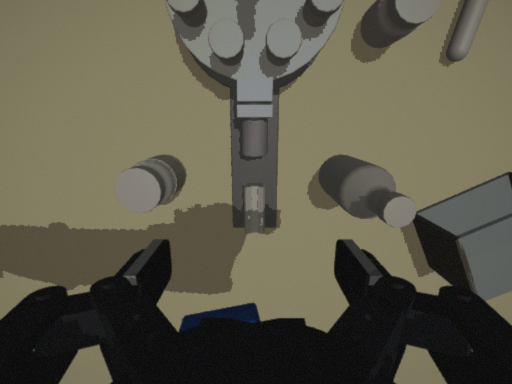

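```bash
python3 - <<'E'
from h import *
ctrl.movep(S(.13,0,.28),down(np.radians(LD+90)));ctrl.pause(.3)
im,d,st,P,uu,vv=shot("wf2");Q=toS(P)
m=(abs(Q[:,1])<.03)&(Q[:,0]>.121)&(Q[:,0]<.18)&(Q[:,2]>.046)&(Q[:,2]<.066);X=Q[m];print("knob x",X[:,0].max(),"y",X[:,1].min(),X[:,1].max())
m=(np.hypot(Q[:,0],Q[:,1])<.045)&(Q[:,2]>.14)&(Q[:,2]<.156)
c=np.linalg.svd(Q[m,:2]-Q[m,:2].mean(0),full_matrices=False)[2][0];print("bar",m.sum(),np.degrees(np.arctan2(c[1],c[0])))
im,d=vision.grab_frame("scene");cv2.imwrite("pics/sc3.png",cv2.resize(im[150:290,130:330],None,fx=4,fy=4))
im,d=vision.grab_frame("top")
for n,p in dict(wash=(.649,-.118,.163),reag=(.434,-.089,.1),jar=(.709,.041,.08),tip=(.464,-.338,.074)).items():
    a,b=w2pix("top",p)[0].round().astype(int);print(n,p,pix2w("top",(a,b),d[b,a]).round(3))
info()
E
```

```text
knob x 0.16015071855850246 y -0.01381943704070901 0.014095408891386284
bar 1187 0.48148192401861584
wash (0.649, -0.118, 0.163) [[ 0.583 -0.033  0.677]]
reag (0.434, -0.089, 0.1) [[ 0.466 -0.007  0.716]]
jar (0.709, 0.041, 0.08) [[0.709 0.041 0.08 ]]
tip (0.464, -0.338, 0.074) [[ 0.464 -0.339  0.072]]
 t 32.9167 tcpS [ 1.305e-01 -1.000e-04  2.797e-01] F [ 0.  -0.3  0. ] w 0.0856
```

View pics/sc3.png

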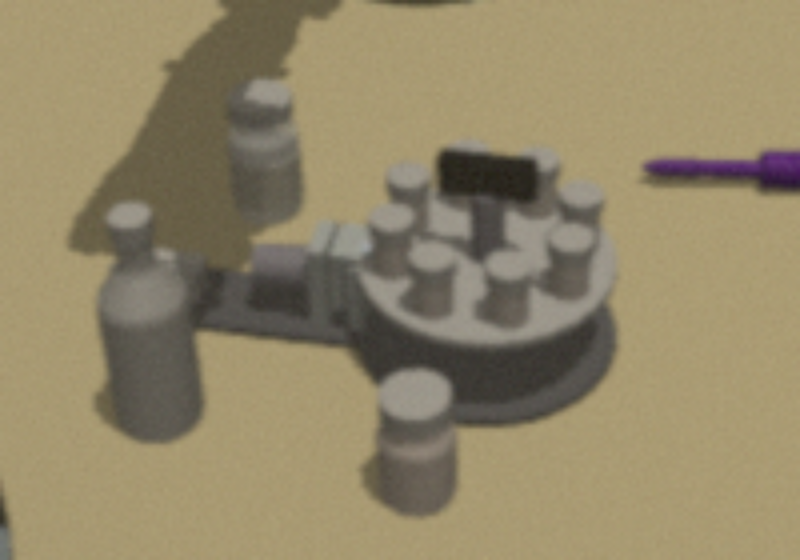

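```bash
python3 -c "
from h import *
ticket.close_job();info()"
```

```text
the job is handed in; nothing more can be done
the job is handed in; nothing more can be done
```

I turned the carousel about 0.88 rad by its bar and drew the pin from the dock. I laid it in the V-rest, let go and backed off. I then took it by the knob, pushed it through bracket and tab, released it and handed the job in at about 33 s.

**V-rest:** after letting go, the wrist camera showed the shoulder at stand x ≈ 0.213 m, y ≈ 0, lying level.

**Pushing home:** the insertion met almost no resistance until the knob seated. There the tool stopped advancing and the push force rose to about 14 N, as expected with the shoulder on the plate.

**After release:**
- The carousel bar is within about 0.5° of the lane.
- The knob is centred on the lane, y ≈ 0.
- The pin rests tilted about 0.06 rad in the hole clearance, with the shoulder at z ≈ 0.042 m. The knob's rear end reads x ≈ 0.160 m, about 2 mm beyond the nominal 0.158 m. Tilt and camera error probably explain that, and it is inside the 5 mm allowance.

**Bystanders:** the sample jar and tip box measure where they were at the start, within 2 mm. The top-camera check of the wash and reagent bottles failed because the arm hid them. The final scene picture shows both standing upright, apparently in their places, and no unexpected contact forces showed while I worked near them.

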